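# Snap the climate logger onto the cheese rack's rail and slide it onto its contact pin

## Task

Take the climate logger from its cradle and push its sprung clip straight down over the rack's thick front rail, about midway between the two collars, until the clip snaps over the tube and the logger sits fully home, upright. Then, keeping hold of it, slide it along the rail until its end meets the sprung contact pin of the wide collar, hold it against the pin for about a second with a steady push of 5 to 8 N on the pin, and let go, leaving it clipped on and touching the pin. Go by feel: never force the logger hard onto the rail or the pin, and do not disturb the cheeses on the rack.

Things in the scene. Friction and masses are not known exactly. Their poses are not given: they have to be found in the camera images.
- logger_mid (a point): Centre (half-way up) of the climate logger: white box, 32 mm thick (x), 50 mm long (y), 56 mm tall (z, up), about 0.1 kg, dark display on top. Grasp it across its 32 mm thickness (fingers closing along x). It stands upright in its cradle, underside 28 mm below this point, free on both x sides. A half turn about z makes no difference to the job. Its clip hangs below the underside.
- logger_seat (a point): Centre of the logger's flat underside, between the clip arms; axes as the logger. Fully home, the underside rests on the tube, this point 11 mm above the tube's axis. The lips meet the tube at about 28 mm above the axis and pass its widest part at about 19 mm; from there the arms pull it down. The clip centres itself from within about 3 mm.
- clip_front (a joint): Bend (rad, outward positive) of the clip arm on the logger's -x side. The two grey arms, one per x side, 24 mm wide along y and centred, reach 25 mm below the underside; rounded inner lips 16 mm apart, 19 mm down, take a tube running along the logger's y. About 0 free, 0.03 home on the tube, up to 0.2 at the widest part.
- clip_rear (a joint): The same for the arm on the +x side. Snapping on takes a push of about 12 to 19 N, most of it just before the widest part; then the push falls away, and rises again when the underside meets the tube. Once on, it slides along the tube against a drag of about 2 to 6 N, which comes on top of any push on the pin.
- rack: Fixed stainless rack: origin on the table right under the middle of its thick front rail; z up, y along the rail, x away from the robot. Rigid. A wire tray 60 mm above the table lies 20 to 235 mm behind the rail, with cheeses no higher than 100 mm above the table. Contact force of logger on rack, clip squeeze included, must stay under 35 N: a push of up to 22 N is safe.
- rail_mid (a point): Middle of the thick front rail, on the tube's axis, 150 mm above the table; y along the rail, z up. The rail is a level, rigid round steel tube, 22 mm in diameter, 400 mm long between the front posts.
- stop_wide: Wide steel collar fixed on the front rail, left or right of its middle: origin at its centre on the tube's axis, 24 mm long along the rail, 48 mm diameter. A brass contact pin 9 mm thick passes through it along the rail, 17 mm above the axis, and sticks out on both sides by an amount that is not measured (5 to 37 mm beyond the end face); sprung tips, 8 N per mm. Keep the push under 12 N.
- stop_narrow: Narrow steel collar fixed on the same rail, on the other side of its middle: 10 mm long along the rail, 32 mm diameter, origin at its centre on the tube's axis. The collars are 190 to 240 mm apart, centre to centre. The logger belongs between the two collars; its end first touches the wide collar's pin when their centres are 42 to 74 mm apart.
- cradle: Grey plastic cradle of the logger, fixed on the table, 90 by 100 mm; origin at the centre of its underside. Two raised ends carry the logger's underside 33 mm above the table; 7 mm lips stand at the logger's two y ends only, 2.5 mm clear, so it lifts straight out.
- cheese_a_mid (a point): Centre of a loose white cheese, 84 mm in diameter and 36 mm tall, on the rack's tray behind the rail.
- cheese_b_mid (a point): Centre of a loose white cheese, 76 mm in diameter and 30 mm tall, on the rack's tray farther back.
Mind the look-alikes: they are no part of the job. Leave any blue look-alike of the part that bears logger_mid alone.

How it is judged (in metres and radians):
On the way, in this order (a step that is already met when the one before it is completed fails the run):
1. the logger's clip is snapped over the rail and fully home, between the collars and clear of both (z of logger_seat in the frame of rail_mid between 0.0085 and 0.013 m and x of logger_seat in the frame of rail_mid between -0.004 and 0.004 m and angle between the y axis of logger_seat and the y axis of rail_mid, either way round below 0.1 rad and angle between logger_seat's own z axis and vertical below 0.2 rad and horizontal distance between logger_seat and stop_wide above 0.076 m and horizontal distance between logger_seat and stop_narrow between 0.032 and 0.166 m), for 0.1 s.
2. the logger, still home on the rail, is held against the wide collar's contact pin with a steady push of at least 3 N (z of logger_seat in the frame of rail_mid between 0.0085 and 0.013 m and x of logger_seat in the frame of rail_mid between -0.004 and 0.004 m and angle between the y axis of logger_seat and the y axis of rail_mid, either way round below 0.1 rad and angle between logger_seat's own z axis and vertical below 0.2 rad and contact force between logger and stop_wide above 3 N), for 0.4 s.
At the end, for the whole second after the job is handed in: The released logger rests clipped home on the rail (underside 8.5 to 13 mm above the tube's axis, within 4 mm sideways, 0.1 rad of the rail's line, 0.2 rad of upright), between the collars, still touching the wide one's pin (over 0.2 N, centres under 75.5 mm apart) (z of logger_seat in the frame of rail_mid between 0.0085 and 0.013 m and x of logger_seat in the frame of rail_mid between -0.004 and 0.004 m and angle between the y axis of logger_seat and the y axis of rail_mid, either way round below 0.1 rad and angle between logger_seat's own z axis and vertical below 0.2 rad and horizontal distance between logger_seat and stop_wide below 0.0755 m and horizontal distance between logger_seat and stop_narrow below 0.21 m and contact force between logger and stop_wide above 0.2 N and linear speed of logger below 0.02 m/s and contact force between logger and the fingers below 0.05 N).
It fails at once if the logger is forced onto the rack's rail with more than 35 N (contact force between logger and rack above 35 N).
It fails at once if the logger is rammed against the wide collar or its pin with more than 12 N (contact force between logger and stop_wide above 12 N).
It fails at once if a cheese on the rack is shifted by more than 15 mm (distance of any of cheese_a_mid, cheese_b_mid from where it was at the start of the episode above 0.015 m).
It also fails if it takes over 72 s, if anything falls off the work surface, if the arm or the gripper's body presses on something with over 40 N, if the wrist force passes 120 N, or if a joint passes its speed limit or range.

## Robot

A 6-joint arm with a two-finger parallel gripper is mounted at the origin on the work surface. World frame = base frame: x ahead of the robot, y to its left, z up, the work surface at z = 0. Lengths are in mm, angles in rad, forces in N, time in s.
With the tool pointing down it reaches from about 350 to 975 mm from the base axis. Payload 7.1 kg.
Tool frame: the origin (TCP) lies between the finger pads; the fingertips stand 8 mm ahead of it and the grasp point (between the pads) lies 11 mm behind it; x points along the fingers, y is the direction in which the jaws open and shut, and the axes are right-handed (so a half turn about x gives the same grasp; the last joint's range is limited). The gripper opens to 88 mm and grips with 3 to 60 N. Pads are 20 mm wide; open, the fingers measure 115 mm over their backs; the gripper's body (75 mm by 178 mm) begins 61 mm behind the grasp point.
Start: joints at [1.167, 0.423, 1.63, -0, 1.089, -0.019], TCP at [234.576, 579.292, 230.675] pointing down, gripper open.
Joint ranges: [-3, 3], [-0.9, 2.11], [0.09, 2.58], [-1.31, 4.45], [0.11, 2.69], [-2.54, 2.54]. Speed limits (rad/s): [2.39, 2.39, 3.01, 3.14, 3.14, 3.14].

## Interface

Orientations are given as a rotation vector (axis times angle).
In Python, from workcell import ctrl gives the robot as it stands.
- The arm moves only by the tool apply_moves, never from a script. Its argument "increments" is a list of rows, each an object with "gripper": the opening in per cent of the stroke, from 0 (shut) to 100 (fully open); "delta_pos": the shift along the tool's x, y, z in cm, a list of three; "dr": the turn, a rotation vector about the tool's x, y, z in rad, a list of three. In form: [{"gripper": gripper, "delta_pos": [dx, dy, dz], "dr": [ax, ay, az]}, ...]. A call has exactly 5 rows; each row shifts and turns the commanded pose from where the row before left it, along the tool's axes as they then stand; what a row does not reach is not made up. A row lasts 1/12 s, in which the tool goes at most 41.7 mm and 7.16 degrees, less where a joint would pass 70% of its speed; a pose out of reach is approached as far as the arm can. A call with a gripper value outside its range is refused whole. The fingers move at their own pace and stop on an object; the grip force is fixed at half the most. Time passes only in rows, so rows that do not move let the fingers close, or fill a call up. It gives the time, the measured TCP pose, the force and the opening at its end, in the units of the state.
- ctrl.get_obs(): the state, without advancing time (a new reading comes with each control period).
- ctrl.get_image(name): name is "scene" or "top" or "wrist"; returns a dict with "img" (480x640x3 uint8, red, green, blue), "range_z" (480x640 float32, mm along the optical axis (not along the pixel's ray), 0 where there is no reading), "mtx" (3x3 intrinsics, pixels), "rvec" (rotation vector, rad) and "tvec" (3), from world to camera coordinates, as OpenCV has them. Camera axes: x right, y down, z forward; pixel columns grow to the right and rows downward; lengths in mm; the calibration is good to about 2 mm. The wrist camera is an equidistant fisheye: a pixel r from the principal point sees the ray r / f radians off the axis. A picture is of the moment at which its call begins.
- ctrl.close_job(): hands the job in, once; it reports no verdict.
The state is a dict: "t": time; "qpos": joint angles; "qvel": joint speeds; "joint_torque": joint torques, N m; "ee_pos": TCP position; "orientation": TCP orientation; "ft_force": force on the tool from outside, world axes, zero at the start; "moment": the same for the moment, N m; "width": finger opening in mm.
Only numpy, scipy, OpenCV 4.12 (cv2) and the standard library are available. Lean on these libraries where they do the work, as an engineer would, in place of code of your own. Each camera call takes 0.05 s, during which the arm holds its last target. There are 200 camera calls.

## Working session

There is one attempt and no reset: what is moved stays moved. The work goes in short steps, Python scripts to look and compute and a tool call to move; the robot and the scene stay as the last step left them, time stands still between calls to the robot, and variables do not carry over. Pictures are saved under pics/ and viewed, about 8 in all and at most 12, crops included, and the job is handed in when it is done.

Besides the shell and the picture viewer there is one more tool, called after "Emit:" as a command line: name --argument value ..., lists and objects as JSON in quotes. apply_moves: Moves the arm, as the interface text tells. Its arguments: {"type":"object","properties":{"increments":{"type":"array","items":{"type":"object","properties":{"gripper":{"type":"number"},"delta_pos":{"type":"array","items":{"type":"number"}},"dr":{"type":"array","items":{"type":"number"}}}}}},"required":["increments"]}

```bash
mkdir -p pics
cat > h.py <<'E'
import numpy as np, cv2
from workcell import ctrl
def grab(n,tag):
    d=ctrl.get_image(n); cv2.imwrite(f'pics/{tag}.png',d['img'][:,:,::-1]); np.savez(f'{tag}.npz',**d); return d
def world(d):
    R,_=cv2.Rodrigues(np.array(d['rvec'],float)); K=d['mtx']; z=d['range_z'].astype(float)
    v,u=np.mgrid[0:480,0:640]
    p=np.stack([(u-K[0,2])/K[0,0]*z,(v-K[1,2])/K[1,1]*z,z],-1)
    w=(p-np.array(d['tvec']).reshape(3))@R
    w[z==0]=np.nan
    return w
E
python3 - <<'E'
from h import *
a=grab('scene','s0'); b=grab('top','t0')
print(ctrl.get_obs())
for d in (a,b):
    R,_=cv2.Rodrigues(np.array(d['rvec'],float)); print(d['mtx'],-R.T@np.array(d['tvec']).reshape(3))
E
```

```text
{'t': 0.1, 'qpos': array([ 1.16698886e+00,  4.23746890e-01,  1.63058490e+00, -1.99012258e-06,
        1.08860529e+00, -1.90042929e-02]), 'qvel': array([-0.0007464 , -0.00362347, -0.00220826,  0.00036707,  0.00014841,
        0.0005099 ]), 'joint_torque': array([-2.37898275e-04, -5.45612419e+01, -2.74324501e+01,  6.43999712e-02,
        1.88625406e-02, -3.76653588e-05]), 'ee_pos': array([234.40151631, 578.86350497, 230.00163894]), 'orientation': array([ 0.30085909,  1.54991395, -0.30293503]), 'ft_force': array([ 0.01369206,  0.0347299 , -0.50417172]), 'moment': array([ 0.04244139,  0.06446779, -0.00377123]), 'width': 88.08813893886902}
[[460.93915773   0.         318.3625654 ]
 [  0.         460.93915773 245.78397902]
 [  0.           0.           1.        ]] [ 987.60654718 -132.73155244  802.62899388]
[[459.78599433   0.         327.25525334]
 [  0.         459.78599433 240.63024141]
 [  0.           0.           1.        ]] [490.63976137   6.13148846 740.40787357]
```

View pics/s0.png

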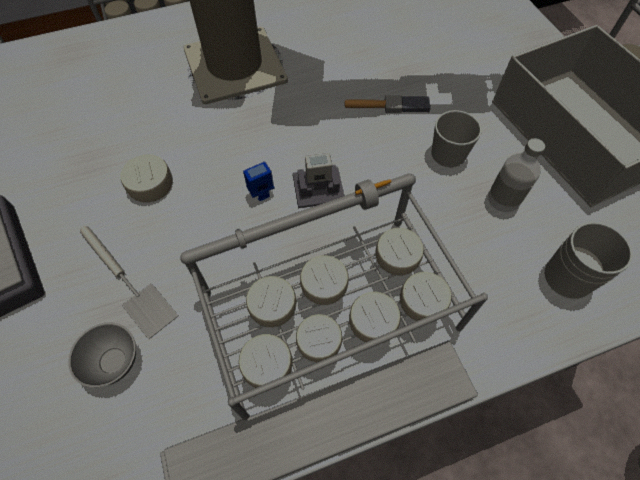

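View pics/t0.png

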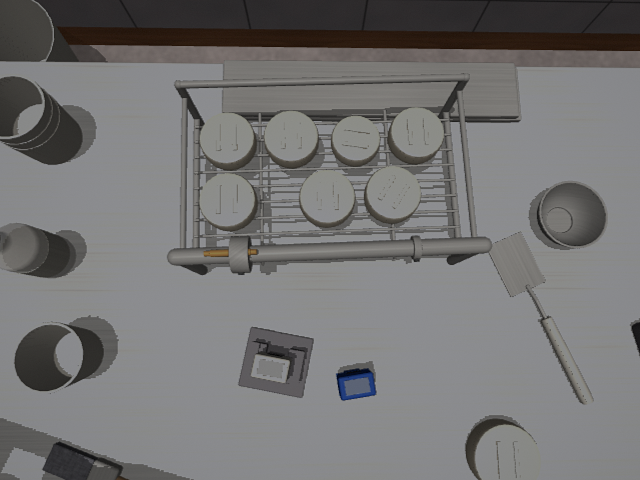

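The scene picture shows the rack, the wide collar with its pin at (368,192) and the white logger in its cradle at (319,175). In the top view these are the wide collar at (240,254) with its pin spanning u 204–257, the narrow collar at (417,248), the logger at (271,367) and the blue decoy at (356,385).

```bash
python3 - <<'E'
from h import *
d=dict(np.load('t0.npz')); w=world(d); K=d['mtx']
z=w[...,2]; V,U=np.mgrid[0:480,0:640]
# logger
m=(U>235)&(U<315)&(V>325)&(V<400)
print('hist',np.histogram(z[m][~np.isnan(z[m])],bins=np.arange(-5,110,5)))
mm=m&(z>80)&(z<100)
p=w[mm]; print('logger top',len(p),np.median(p,0),cv2.minAreaRect(p[:,:2].astype(np.float32)))
c=m&(z>10); p=w[c]; print('cradle',cv2.minAreaRect(p[:,:2].astype(np.float32)))
# rail
m=(U>175)&(U<485)&(V>228)&(V<275)&(z>145)
p=w[m]; r=p[(p[:,2]<164)&(p[:,2]>150)]
print('rail n',len(r),'zmax pct',np.percentile(r[:,2],[50,90,98]))
t=(U>270)&(U<400)&(V>228)&(V<275)&(z>140)&(z<170)
for a,b in ((180,215),(265,300),(300,350),(350,400),(430,470)):
    q=w[(U>a)&(U<b)&(V>225)&(V<275)&(z>145)&(z<175)]
    print(a,'y',np.median(q[:,1]).round(1),'x range',np.percentile(q[:,0],[1,50,99]).round(1),'z',np.percentile(q[:,2],[2,98]).round(1))
q=w[(U>170)&(U<490)&(V>225)&(V<280)&(z>146)&(z<163)]
print('rail line',cv2.fitLine(q[:,:2].astype(np.float32),cv2.DIST_HUBER,0,.01,.01).ravel(),q[:,1].min(),q[:,1].max())
for n,a,b,h in(('wide',225,258,167),('narrow',405,430,163.2)):
    q=w[(U>a)&(U<b)&(V>225)&(V<285)&(z>h)]
    print(n,len(q),np.percentile(q,[2,50,98],axis=0).round(1))
# pin by colour
im=d['img'].astype(int); pm=(im[...,0]-im[...,2]>50)&(V>230)&(V<275)&(U>190)&(U<270)
q=w[pm]; print('pin',len(q),np.nanpercentile(q,[1,50,99],axis=0).round(1),U[pm].min(),U[pm].max())
E
python3 - <<'E'
import cv2
im=cv2.imread('pics/t0.png')
cv2.imwrite('pics/crop.png',cv2.resize(im[225:405,165:325],None,fx=3.3,fy=3.3,interpolation=cv2.INTER_CUBIC))
E
```

```text
hist (array([ 677, 1266, 1869,  211,   19,    9,   14,  177,  240,  371,    9,
         12,   12,   15,   14,   10,   15,   12,  532,  338,    0,    0]), array([ -5,   0,   5,  10,  15,  20,  25,  30,  35,  40,  45,  50,  55,
        60,  65,  70,  75,  80,  85,  90,  95, 100, 105]))
logger top 882 [434.45717386  65.62152731  89.58108131] ((434.4205627441406, 65.69666290283203), (49.92896270751953, 31.83998680114746), 78.79380798339844)
cradle ((437.06298828125, 64.34007263183594), (97.96451568603516, 87.560791015625), 80.03787994384766)
rail n 4765 zmax pct [159.72564014 162.04320081 163.17791227]
180 y 153.4 x range [569.1 578.2 590.8] z [152.  171.8]
265 y 45.5 x range [573.1 582.9 594.6] z [151.6 162.7]
300 y -8.4 x range [575.1 584.5 597.1] z [152.1 162.9]
350 y -72.8 x range [577.6 586.9 599.7] z [151.9 162.8]
430 y -170.0 x range [581.4 590.7 603.5] z [152.1 163.2]
rail line [ 4.2019941e-02 -9.9911678e-01  5.8466168e+02 -2.6260263e+01] -222.66033644188636 187.32754117448104
wide 596 [[565.8  80.7 167.4]
 [581.7  98.8 172. ]
 [598.8 113.9 175.4]]
narrow 110 [[ 582.2 -131.6  163.2]
 [ 590.8 -126.8  165.2]
 [ 600.5 -122.   168. ]]
pin 177 [[577.   79.4 168.3]
 [581.4 124.1 171. ]
 [584.7 142.5 173.6]] 204 255
```

View pics/crop.png

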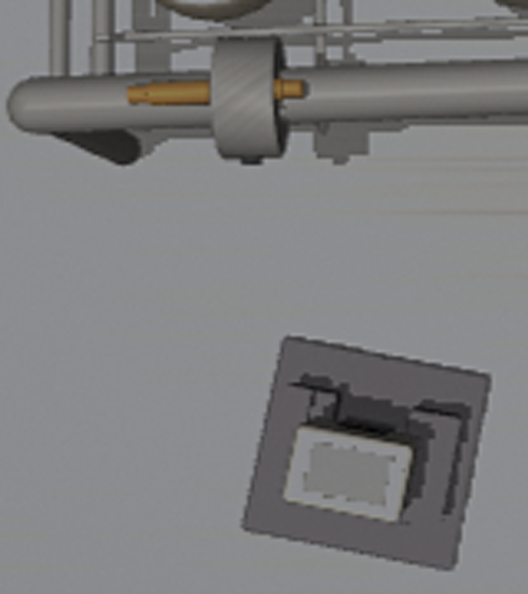

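```bash
cat >> h.py <<'E'
from scipy.spatial.transform import Rotation as Ro
def go(target=None,yaw=None):
    """shift (cm, current tool axes) and turn to have TCP at target, tool down, jaws along world angle yaw"""
    o=ctrl.get_obs(); R=Ro.from_rotvec(o['orientation']); 
    print('t',round(o['t'],2),'pos',o['ee_pos'].round(2),'F',o['ft_force'].round(2),'w',round(o['width'],1),'q',o['qpos'].round(2))
    print(R.as_matrix().round(3))
    if target is not None: print('shift cm',(R.inv().apply(np.array(target)-o['ee_pos'])/10).round(3))
    if yaw is not None:
        for y in (yaw,yaw+np.pi):
            j=np.array([np.cos(y),np.sin(y),0]); x=np.array([0,0,-1.]); T=np.column_stack([x,j,np.cross(x,j)])
            print('dr',(R.inv()*Ro.from_matrix(T)).as_rotvec().round(4))
E
python3 -c "
from h import *
go([434.4,65.7,230],-.19)"
```

```text
t 0.1 pos [234.4  578.86 230.  ] F [ 0.01  0.03 -0.5 ] w 88.1 q [ 1.17  0.42  1.63 -0.    1.09 -0.02]
[[-0.001  0.375  0.927]
 [-0.001  0.927 -0.375]
 [-1.    -0.001 -0.   ]]
shift cm [  0.053 -40.056  37.8  ]
dr [1.376e+00 9.000e-04 1.100e-03]
dr [-1.7656e+00 -1.2000e-03  1.0000e-03]
```

Emit:
apply_moves --increments '[{"gripper": 100, "delta_pos": [0, -2.67, 2.52], "dr": [0, 0, 0]}, {"gripper": 100, "delta_pos": [0, -2.67, 2.52], "dr": [0, 0, 0]}, {"gripper": 100, "delta_pos": [0, -2.67, 2.52], "dr": [0, 0, 0]}, {"gripper": 100, "delta_pos": [0, -2.67, 2.52], "dr": [0, 0, 0]}, {"gripper": 100, "delta_pos": [0, -2.67, 2.52], "dr": [0, 0, 0]}]'

```text
t: 0.52
ee_pos: [301.3, 406.5, 230.3]
orientation: [0.301, 1.55, -0.302]
ft_force: [0.3, -0.2, 0.1]
width: 87.8
```

Emit:
apply_moves --increments '[{"gripper": 100, "delta_pos": [0, -2.67, 2.52], "dr": [0, 0, 0]}, {"gripper": 100, "delta_pos": [0, -2.67, 2.52], "dr": [0, 0, 0]}, {"gripper": 100, "delta_pos": [0, -2.67, 2.52], "dr": [0, 0, 0]}, {"gripper": 100, "delta_pos": [0, -2.67, 2.52], "dr": [0, 0, 0]}, {"gripper": 100, "delta_pos": [0, -2.67, 2.52], "dr": [0, 0, 0]}]'

```text
t: 0.93
ee_pos: [368.0, 235.5, 230.6]
orientation: [0.301, 1.55, -0.302]
ft_force: [0.7, 0.1, -0.3]
width: 87.6
```

Emit:
apply_moves --increments '[{"gripper": 100, "delta_pos": [0, -2.67, 2.52], "dr": [0, 0, 0]}, {"gripper": 100, "delta_pos": [0, -2.67, 2.52], "dr": [0, 0, 0]}, {"gripper": 100, "delta_pos": [0, -2.67, 2.52], "dr": [0, 0, 0]}, {"gripper": 100, "delta_pos": [0, -2.67, 2.52], "dr": [0, 0, 0]}, {"gripper": 100, "delta_pos": [0, 0, 0], "dr": [0.1, 0, 0]}]'

```text
t: 1.35
ee_pos: [422.9, 95.8, 230.7]
orientation: [0.38, 1.536, -0.382]
ft_force: [0.2, 0.7, 0.5]
width: 88.0
```

Emit:
apply_moves --increments '[{"gripper": 100, "delta_pos": [0, 0, 0], "dr": [0.12, 0, 0]}, {"gripper": 100, "delta_pos": [0, 0, 0], "dr": [0.12, 0, 0]}, {"gripper": 100, "delta_pos": [0, 0, 0], "dr": [0.12, 0, 0]}, {"gripper": 100, "delta_pos": [0, 0, 0], "dr": [0.12, 0, 0]}, {"gripper": 100, "delta_pos": [0, 0, 0], "dr": [0.12, 0, 0]}]'

```text
t: 1.77
ee_pos: [421.0, 100.2, 230.4]
orientation: [0.849, 1.399, -0.849]
ft_force: [-0.2, -0.3, -0.6]
width: 87.8
```

Emit:
apply_moves --increments '[{"gripper": 100, "delta_pos": [0, 0, 0], "dr": [0.12, 0, 0]}, {"gripper": 100, "delta_pos": [0, 0, 0], "dr": [0.12, 0, 0]}, {"gripper": 100, "delta_pos": [0, 0, 0], "dr": [0.12, 0, 0]}, {"gripper": 100, "delta_pos": [0, 0, 0], "dr": [0.12, 0, 0]}, {"gripper": 100, "delta_pos": [0, 0, 0], "dr": [0.12, 0, 0]}]'

```text
t: 2.18
ee_pos: [421.0, 100.3, 230.5]
orientation: [1.297, 1.15, -1.298]
ft_force: [-0.6, 0.8, 0.0]
width: 87.9
```

```bash
python3 -c "
from h import *
go([434.4,65.7,130],-.19)
d=grab('wrist','w1');print(d['mtx'],d['rvec'],d['tvec'])"
```

```text
t 2.18 pos [420.98 100.33 230.45] F [-0.57  0.76  0.04] w 87.9 q [ 0.21  0.14  2.04 -0.    0.97  0.33]
[[-0.001  0.993 -0.12 ]
 [-0.    -0.12  -0.993]
 [-1.    -0.001  0.   ]]
shift cm [10.045  1.753  3.275]
dr [0.0701 0.0002 0.0006]
dr [-3.0715e+00 -9.0000e-04  4.0000e-04]
[[371.64829954   0.         315.00920624]
 [  0.         371.64829954 239.83851654]
 [  0.           0.           1.        ]] [-2.89386172  0.17303977  0.02167412] [-407.40008404  116.17907331  424.91479951]
```

View pics/w1.png

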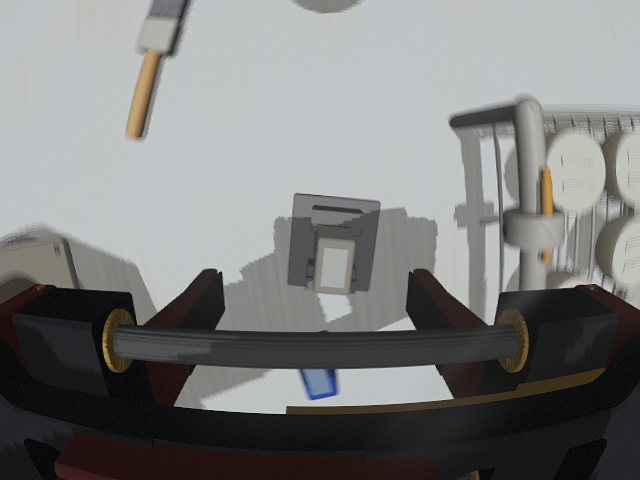

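Wrist view: the logger at (334,263) in its cradle lies ahead of the open fingers, with the blue decoy at (320,382) beyond. The rail is on the right, with the collar at (533,228).

```bash
cat >> h.py <<'E'
def worldf(d):
    R,_=cv2.Rodrigues(np.array(d['rvec'],float)); K=d['mtx']; z=d['range_z'].astype(float)
    v,u=np.mgrid[0:480,0:640]; x=(u-K[0,2])/K[0,0]; y=(v-K[1,2])/K[1,1]; r=np.hypot(x,y)+1e-9
    t=np.tan(r)/r; p=np.stack([x*t*z,y*t*z,z],-1)
    w=(p-np.array(d['tvec']).reshape(3))@R; w[z==0]=np.nan; return w
E
python3 - <<'E'
from h import *
d=dict(np.load('w1.npz')); w=worldf(d); z=w[...,2]; V,U=np.mgrid[0:480,0:640]
m=(U>300)&(U<370)&(V>220)&(V<310)&(z>82)&(z<98); p=w[m]
print('logger',len(p),np.median(p,0),cv2.minAreaRect(p[:,:2].astype(np.float32)))
m=(U>490)&(U<580)&(V>90)&(V<290)&(z>150)&(z<180); p=w[m]
for a,b in((60,78),(120,150),(150,180)):
    q=p[(p[:,1]>a)&(p[:,1]<b)]; 
    if len(q): print(a,np.percentile(q,[1,50,99],axis=0).round(1))
E
```

```text
logger 2121 [434.67490711  68.98133138  88.96527148] ((434.5589294433594, 67.22514343261719), (50.018714904785156, 32.75116729736328), 78.20552062988281)
60 [[572.4  60.3 150.5]
 [578.4  68.9 159. ]
 [591.   77.8 161.8]]
120 [[570.  120.3 150.6]
 [577.2 134.6 159.8]
 [586.3 149.4 171.9]]
150 [[568.6 150.1 150.3]
 [575.1 165.1 159. ]
 [588.4 179.5 162. ]]
```

Emit:
apply_moves --increments '[{"gripper": 100, "delta_pos": [0, 0, 0], "dr": [0.08, 0, 0]}, {"gripper": 100, "delta_pos": [0, 1.0, 1.53], "dr": [0, 0, 0]}, {"gripper": 100, "delta_pos": [0, 1.0, 1.53], "dr": [0, 0, 0]}, {"gripper": 100, "delta_pos": [4.0, 0, 0], "dr": [0, 0, 0]}, {"gripper": 100, "delta_pos": [4.0, 0, 0], "dr": [0, 0, 0]}]'

```text
t: 2.65
ee_pos: [437.5, 66.1, 151.6]
orientation: [1.354, 1.108, -1.344]
ft_force: [-0.2, 0.3, -0.9]
width: 87.6
```

```bash
python3 -c "
from h import *
go([434.5,66.3,50],-.20)"
```

```text
t 2.65 pos [437.53  66.1  151.58] F [-0.16  0.3  -0.91] w 87.6 q [ 0.12  0.28  2.08 -0.    0.77  0.32]
[[ 0.007  0.982 -0.191]
 [ 0.001 -0.191 -0.982]
 [-1.     0.007 -0.002]]
shift cm [10.156 -0.368  0.06 ]
dr [ 0.0076 -0.0021 -0.0066]
dr [-3.1339  0.0104 -0.0033]
```

Emit:
apply_moves --increments '[{"gripper": 100, "delta_pos": [3.0, 0, 0], "dr": [0, 0, 0]}, {"gripper": 100, "delta_pos": [2.0, 0, 0], "dr": [0, 0, 0]}, {"gripper": 100, "delta_pos": [0, 0, 0], "dr": [0, 0, 0]}, {"gripper": 100, "delta_pos": [0, 0, 0], "dr": [0, 0, 0]}, {"gripper": 100, "delta_pos": [0, 0, 0], "dr": [0, 0, 0]}]'

```text
t: 3.07
ee_pos: [435.7, 66.6, 101.6]
orientation: [1.35, 1.111, -1.349]
ft_force: [-0.5, 0.2, -0.1]
width: 87.5
```

```bash
python3 -c "
from h import *
go([434.5,66.3,50],-.20)"
```

```text
t 3.07 pos [435.67  66.63 101.55] F [-0.53  0.17 -0.07] w 87.5 q [ 0.12  0.38  2.11 -0.    0.65  0.32]
[[ 0.001  0.981 -0.192]
 [ 0.    -0.192 -0.981]
 [-1.     0.001 -0.   ]]
shift cm [ 5.155 -0.114  0.056]
dr [ 0.0072 -0.0003 -0.001 ]
dr [-3.1344e+00  1.5000e-03 -5.0000e-04]
```

Emit:
apply_moves --increments '[{"gripper": 100, "delta_pos": [2.5, -0.11, 0.05], "dr": [0.007, 0, 0]}, {"gripper": 100, "delta_pos": [2.0, 0, 0], "dr": [0, 0, 0]}, {"gripper": 100, "delta_pos": [0.65, 0, 0], "dr": [0, 0, 0]}, {"gripper": 100, "delta_pos": [0, 0, 0], "dr": [0, 0, 0]}, {"gripper": 0, "delta_pos": [0, 0, 0], "dr": [0, 0, 0]}]'

```text
t: 3.48
ee_pos: [434.6, 66.3, 50.2]
orientation: [1.356, 1.107, -1.354]
ft_force: [0.2, 0.5, -0.4]
width: 83.8
```

Emit:
apply_moves --increments '[{"gripper": 0, "delta_pos": [0, 0, 0], "dr": [0, 0, 0]}, {"gripper": 0, "delta_pos": [0, 0, 0], "dr": [0, 0, 0]}, {"gripper": 0, "delta_pos": [0, 0, 0], "dr": [0, 0, 0]}, {"gripper": 0, "delta_pos": [0, 0, 0], "dr": [0, 0, 0]}, {"gripper": 0, "delta_pos": [0, 0, 0], "dr": [0, 0, 0]}]'

```text
t: 3.9
ee_pos: [434.0, 66.3, 49.5]
orientation: [1.356, 1.107, -1.355]
ft_force: [-0.9, 0.2, -0.7]
width: 51.2
```

Emit:
apply_moves --increments '[{"gripper": 0, "delta_pos": [0, 0, 0], "dr": [0, 0, 0]}, {"gripper": 0, "delta_pos": [0, 0, 0], "dr": [0, 0, 0]}, {"gripper": 0, "delta_pos": [0, 0, 0], "dr": [0, 0, 0]}, {"gripper": 0, "delta_pos": [0, 0, 0], "dr": [0, 0, 0]}, {"gripper": 0, "delta_pos": [0, 0, 0], "dr": [0, 0, 0]}]'

```text
t: 4.32
ee_pos: [433.7, 66.2, 49.2]
orientation: [1.356, 1.107, -1.356]
ft_force: [-0.7, 0.1, 1.0]
width: 31.9
```

Emit:
apply_moves --increments '[{"gripper": 0, "delta_pos": [-2, 0, 0], "dr": [0, 0, 0]}, {"gripper": 0, "delta_pos": [-4, 0, 0], "dr": [0, 0, 0]}, {"gripper": 0, "delta_pos": [-4, 0, 0], "dr": [0, 0, 0]}, {"gripper": 0, "delta_pos": [-4, 0, 0], "dr": [0, 0, 0]}, {"gripper": 0, "delta_pos": [-4, 0, 0], "dr": [0, 0, 0]}]'

```text
t: 4.73
ee_pos: [433.0, 66.1, 230.8]
orientation: [1.355, 1.108, -1.356]
ft_force: [0.8, 0.1, -1.6]
width: 31.9
```

Emit:
apply_moves --increments '[{"gripper": 0, "delta_pos": [-1.5, 0, 0], "dr": [-0.08, 0, 0]}, {"gripper": 0, "delta_pos": [0, 0, 0], "dr": [-0.08, 0, 0]}, {"gripper": 0, "delta_pos": [0, 0, 0], "dr": [-0.08, 0, 0]}, {"gripper": 0, "delta_pos": [0, 0, 0], "dr": [0, 0, 0]}, {"gripper": 0, "delta_pos": [0, 0, 0], "dr": [0, 0, 0]}]'

```text
t: 5.15
ee_pos: [433.5, 66.2, 244.0]
orientation: [1.182, 1.227, -1.183]
ft_force: [0.9, 0.4, -0.9]
width: 32.2
```

```bash
python3 -c "
from h import *
go([586.4,-15,240],.042)"
```

```text
t 5.15 pos [433.45  66.19 243.97] F [ 0.88  0.39 -0.92] w 32.2 q [ 0.12  0.13  2.01 -0.    1.01  0.09]
[[-0.001  0.999  0.037]
 [-0.     0.037 -0.999]
 [-1.    -0.001  0.   ]]
shift cm [ 0.389 14.987  8.674]
dr [-0.0053  0.      0.0005]
dr [ 3.1362e+00  8.0000e-04 -1.0000e-04]
```

Emit:
apply_moves --increments '[{"gripper": 0, "delta_pos": [0, 3.0, 1.73], "dr": [-0.005, 0, 0]}, {"gripper": 0, "delta_pos": [0, 3.0, 1.73], "dr": [0, 0, 0]}, {"gripper": 0, "delta_pos": [0, 3.0, 1.73], "dr": [0, 0, 0]}, {"gripper": 0, "delta_pos": [0, 3.0, 1.73], "dr": [0, 0, 0]}, {"gripper": 0, "delta_pos": [0, 3.0, 1.73], "dr": [0, 0, 0]}]'

```text
t: 5.57
ee_pos: [588.4, -14.6, 243.3]
orientation: [1.178, 1.23, -1.18]
ft_force: [0.1, 0.6, -1.3]
width: 31.6
```

Emit:
apply_moves --increments '[{"gripper": 0, "delta_pos": [0.9, 0, 0], "dr": [0, 0, 0]}, {"gripper": 0, "delta_pos": [0.9, 0, 0], "dr": [0, 0, 0]}, {"gripper": 0, "delta_pos": [0.4, 0, 0], "dr": [0, 0, 0]}, {"gripper": 0, "delta_pos": [0, 0, 0], "dr": [0, 0, 0]}, {"gripper": 0, "delta_pos": [0, 0, 0], "dr": [0, 0, 0]}]'

```text
t: 5.98
ee_pos: [586.0, -13.1, 221.6]
orientation: [1.176, 1.231, -1.178]
ft_force: [0.2, 0.9, -1.0]
width: 31.7
```

Run:
```python
from h import *
go([586.4,-15,200],.042)
a=grab('top','t2');b=grab('scene','s2'); c=grab('wrist','w2')
im=np.vstack([cv2.resize(x['img'][v0:v1,u0:u1,::-1],(700,290)) for x,(v0,v1,u0,u1) in((b,(150,275,170,470)),(c,(40,350,180,480)))])
cv2.imwrite('pics/c2.png',im)
w=world(a); z=w[...,2]; V,U=np.mgrid[0:480,0:640]
w2=worldf(c); z2=w2[...,2]
# rail by wrist beyond fingers
for y0,y1 in ((-100,-70),(-70,-45),(20,45),(45,75)):
    for n,ww in(('top',w),('wr',w2)):
        q=ww[(ww[...,1]>y0)&(ww[...,1]<y1)&(abs(ww[...,0]-586)<22)&(ww[...,2]>148)&(ww[...,2]<166)]
        if len(q)>30:
            A=np.c_[2*q[:,0],2*q[:,2],np.ones(len(q))]; s=np.linalg.lstsq(A,(q[:,0]**2+q[:,2]**2),rcond=None)[0]
            ym=q[:,1].mean(); print(n,y0,len(q),np.percentile(q[:,0],[1,99]).round(1),'circ',s[:2].round(1),'zmax',np.percentile(q[:,2],98).round(1),'model x',round(586.4-(ym+15)*.042,1))
```

```text
t 5.98 pos [586.04 -13.15 221.59] F [ 0.16  0.9  -1.02] w 31.7 q [-0.04  0.38  1.72  0.    1.04 -0.09]
[[-0.002  0.999  0.044]
 [ 0.     0.044 -0.999]
 [-1.    -0.002 -0.   ]]
shift cm [2.159 0.032 0.187]
dr [ 0.0021 -0.0002  0.002 ]
dr [-3.1395e+00 -3.1000e-03 -3.0000e-04]
top -100 291 [578.1 599.9] circ [589.4 151.4] zmax 162.8 model x 589.5
top 20 286 [573.9 594.5] circ [584.6 152. ] zmax 162.8 model x 584.4
wr 20 1512 [574.7 596.2] circ [585.4 150.5] zmax 161.7 model x 584.4
top 45 340 [572.8 594.7] circ [583.8 151.7] zmax 162.8 model x 583.4
wr 45 1858 [573.7 595.1] circ [584.3 150.5] zmax 161.8 model x 583.2
```

View pics/c2.png

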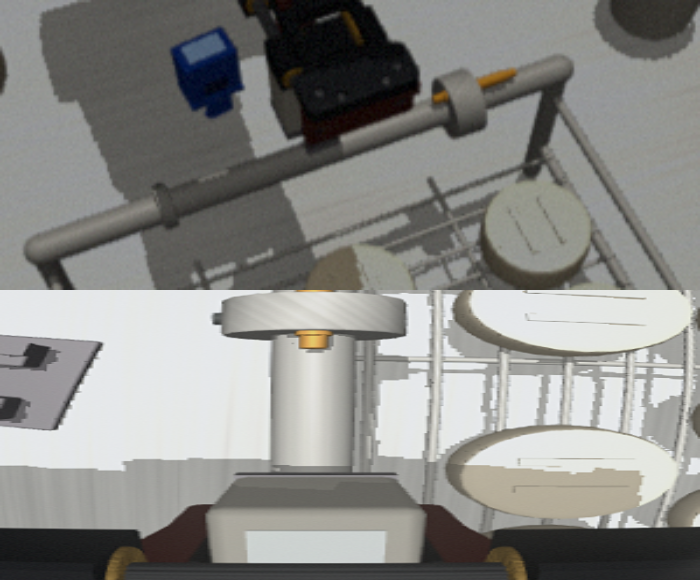

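The logger is held upright over the rail. The crop shows the wide collar at (313,315) with the pin tip stub at (313,340), lined up with the logger. Rail x is about 586.8 here. I'll descend in steps and watch the force.

Emit:
apply_moves --increments '[{"gripper": 0, "delta_pos": [0.8, 0.07, 0], "dr": [0, 0, 0]}, {"gripper": 0, "delta_pos": [0.8, 0, 0], "dr": [0, 0, 0]}, {"gripper": 0, "delta_pos": [0.6, 0, 0], "dr": [0, 0, 0]}, {"gripper": 0, "delta_pos": [0, 0, 0], "dr": [0, 0, 0]}, {"gripper": 0, "delta_pos": [0, 0, 0], "dr": [0, 0, 0]}]'

```text
t: 6.55
ee_pos: [587.6, -13.7, 199.4]
orientation: [1.176, 1.231, -1.178]
ft_force: [-0.7, 1.0, -0.7]
width: 32.0
```

Emit:
apply_moves --increments '[{"gripper": 0, "delta_pos": [0.08, 0, 0], "dr": [0, 0, 0]}, {"gripper": 0, "delta_pos": [0.08, 0, 0], "dr": [0, 0, 0]}, {"gripper": 0, "delta_pos": [0.08, 0, 0], "dr": [0, 0, 0]}, {"gripper": 0, "delta_pos": [0.08, 0, 0], "dr": [0, 0, 0]}, {"gripper": 0, "delta_pos": [0.08, 0, 0], "dr": [0, 0, 0]}]'

```text
t: 6.97
ee_pos: [588.2, -13.7, 196.2]
orientation: [1.177, 1.229, -1.177]
ft_force: [-0.2, -0.1, -0.2]
width: 32.0
```

Emit:
apply_moves --increments '[{"gripper": 0, "delta_pos": [0.06, 0, 0], "dr": [0, 0, 0]}, {"gripper": 0, "delta_pos": [0.06, 0, 0], "dr": [0, 0, 0]}, {"gripper": 0, "delta_pos": [0.06, 0, 0], "dr": [0, 0, 0]}, {"gripper": 0, "delta_pos": [0.06, 0, 0], "dr": [0, 0, 0]}, {"gripper": 0, "delta_pos": [0.06, 0, 0], "dr": [0, 0, 0]}]'

```text
t: 7.38
ee_pos: [587.1, -13.7, 193.8]
orientation: [1.176, 1.231, -1.178]
ft_force: [-7.5, -0.1, 7.5]
width: 31.9
```

Sideways force in −x means the tool sits too far in +x, so I'll shift it back.

Emit:
apply_moves --increments '[{"gripper": 0, "delta_pos": [0, -0.06, 0], "dr": [0, 0, 0]}, {"gripper": 0, "delta_pos": [0, -0.06, 0], "dr": [0, 0, 0]}, {"gripper": 0, "delta_pos": [0, 0, 0], "dr": [0, 0, 0]}, {"gripper": 0, "delta_pos": [0, 0, 0], "dr": [0, 0, 0]}, {"gripper": 0, "delta_pos": [0, 0, 0], "dr": [0, 0, 0]}]'

```text
t: 7.8
ee_pos: [586.4, -13.8, 193.3]
orientation: [1.176, 1.231, -1.178]
ft_force: [-5.9, -0.7, 6.4]
width: 31.8
```

Emit:
apply_moves --increments '[{"gripper": 0, "delta_pos": [0, -0.06, 0], "dr": [0, 0, 0]}, {"gripper": 0, "delta_pos": [0, -0.06, 0], "dr": [0, 0, 0]}, {"gripper": 0, "delta_pos": [0, 0, 0], "dr": [0, 0, 0]}, {"gripper": 0, "delta_pos": [0, 0, 0], "dr": [0, 0, 0]}, {"gripper": 0, "delta_pos": [0, 0, 0], "dr": [0, 0, 0]}]'

```text
t: 8.22
ee_pos: [586.0, -13.8, 193.3]
orientation: [1.177, 1.229, -1.176]
ft_force: [-1.4, -0.1, 3.5]
width: 31.6
```

Emit:
apply_moves --increments '[{"gripper": 0, "delta_pos": [0.06, -0.03, 0], "dr": [0, 0, 0]}, {"gripper": 0, "delta_pos": [0.06, 0, 0], "dr": [0, 0, 0]}, {"gripper": 0, "delta_pos": [0.06, 0, 0], "dr": [0, 0, 0]}, {"gripper": 0, "delta_pos": [0.06, 0, 0], "dr": [0, 0, 0]}, {"gripper": 0, "delta_pos": [0.06, 0, 0], "dr": [0, 0, 0]}]'

```text
t: 8.63
ee_pos: [586.1, -13.9, 191.3]
orientation: [1.178, 1.228, -1.175]
ft_force: [-3.1, 0.0, 11.1]
width: 31.7
```

Emit:
apply_moves --increments '[{"gripper": 0, "delta_pos": [0.05, 0, 0], "dr": [0, 0, 0]}, {"gripper": 0, "delta_pos": [0.05, 0, 0], "dr": [0, 0, 0]}, {"gripper": 0, "delta_pos": [0.05, 0, 0], "dr": [0, 0, 0]}, {"gripper": 0, "delta_pos": [0.05, 0, 0], "dr": [0, 0, 0]}, {"gripper": 0, "delta_pos": [0.05, 0, 0], "dr": [0, 0, 0]}]'

```text
t: 9.05
ee_pos: [586.2, -13.9, 188.8]
orientation: [1.178, 1.228, -1.175]
ft_force: [-3.0, 0.3, 7.9]
width: 31.7
```

Emit:
apply_moves --increments '[{"gripper": 0, "delta_pos": [0.05, -0.04, 0], "dr": [0, 0, 0]}, {"gripper": 0, "delta_pos": [0.05, 0, 0], "dr": [0, 0, 0]}, {"gripper": 0, "delta_pos": [0.05, 0, 0], "dr": [0, 0, 0]}, {"gripper": 0, "delta_pos": [0.05, 0, 0], "dr": [0, 0, 0]}, {"gripper": 0, "delta_pos": [0.05, 0, 0], "dr": [0, 0, 0]}]'

```text
t: 9.47
ee_pos: [585.9, -13.9, 185.9]
orientation: [1.178, 1.228, -1.175]
ft_force: [-0.8, -0.0, 5.6]
width: 31.9
```

Emit:
apply_moves --increments '[{"gripper": 0, "delta_pos": [0.04, 0, 0], "dr": [0, 0, 0]}, {"gripper": 0, "delta_pos": [0.04, 0, 0], "dr": [0, 0, 0]}, {"gripper": 0, "delta_pos": [0.04, 0, 0], "dr": [0, 0, 0]}, {"gripper": 0, "delta_pos": [0.04, 0, 0], "dr": [0, 0, 0]}, {"gripper": 0, "delta_pos": [0.04, 0, 0], "dr": [0, 0, 0]}]'

```text
t: 9.88
ee_pos: [585.5, -13.8, 183.1]
orientation: [1.177, 1.229, -1.176]
ft_force: [1.6, -0.3, 1.1]
width: 31.6
```

Emit:
apply_moves --increments '[{"gripper": 0, "delta_pos": [0.06, 0, 0], "dr": [0, 0, 0]}, {"gripper": 0, "delta_pos": [0.06, 0, 0], "dr": [0, 0, 0]}, {"gripper": 0, "delta_pos": [0.06, 0, 0], "dr": [0, 0, 0]}, {"gripper": 0, "delta_pos": [0.06, 0, 0], "dr": [0, 0, 0]}, {"gripper": 0, "delta_pos": [0.06, 0, 0], "dr": [0, 0, 0]}]'

```text
t: 10.3
ee_pos: [585.2, -13.8, 179.9]
orientation: [1.177, 1.229, -1.176]
ft_force: [3.1, -0.1, -3.3]
width: 31.9
```

Emit:
apply_moves --increments '[{"gripper": 0, "delta_pos": [0.05, 0, 0], "dr": [0, 0, 0]}, {"gripper": 0, "delta_pos": [0.05, 0, 0], "dr": [0, 0, 0]}, {"gripper": 0, "delta_pos": [0.05, 0, 0], "dr": [0, 0, 0]}, {"gripper": 0, "delta_pos": [0, 0, 0], "dr": [0, 0, 0]}, {"gripper": 0, "delta_pos": [0, 0, 0], "dr": [0, 0, 0]}]'

```text
t: 10.72
ee_pos: [585.0, -13.8, 178.5]
orientation: [1.177, 1.23, -1.177]
ft_force: [4.9, 0.3, -4.7]
width: 31.9
```

Emit:
apply_moves --increments '[{"gripper": 0, "delta_pos": [0.04, 0.05, 0], "dr": [0, 0, 0]}, {"gripper": 0, "delta_pos": [0.04, 0.04, 0], "dr": [0, 0, 0]}, {"gripper": 0, "delta_pos": [0.04, 0, 0], "dr": [0, 0, 0]}, {"gripper": 0, "delta_pos": [0, 0, 0], "dr": [0, 0, 0]}, {"gripper": 0, "delta_pos": [0, 0, 0], "dr": [0, 0, 0]}]'

```text
t: 11.13
ee_pos: [585.4, -13.8, 177.3]
orientation: [1.176, 1.23, -1.177]
ft_force: [1.2, 0.0, -3.9]
width: 31.9
```

Emit:
apply_moves --increments '[{"gripper": 0, "delta_pos": [0.04, 0, 0], "dr": [0, 0, 0]}, {"gripper": 0, "delta_pos": [0.04, 0, 0], "dr": [0, 0, 0]}, {"gripper": 0, "delta_pos": [0, 0, 0], "dr": [0, 0, 0]}, {"gripper": 0, "delta_pos": [0, 0, 0], "dr": [0, 0, 0]}, {"gripper": 0, "delta_pos": [0, 0, 0], "dr": [0, 0, 0]}]'

```text
t: 11.55
ee_pos: [585.6, -13.8, 177.1]
orientation: [1.176, 1.23, -1.177]
ft_force: [-2.4, 0.7, 6.0]
width: 32.1
```

Emit:
apply_moves --increments '[{"gripper": 0, "delta_pos": [-0.06, -0.02, 0], "dr": [0, 0, 0]}, {"gripper": 0, "delta_pos": [0, 0, -0.1], "dr": [0, 0, 0]}, {"gripper": 0, "delta_pos": [0, 0, -0.3], "dr": [0, 0, 0]}, {"gripper": 0, "delta_pos": [0, 0, -0.4], "dr": [0, 0, 0]}, {"gripper": 0, "delta_pos": [0, 0, -0.4], "dr": [0, 0, 0]}]'

```text
t: 11.97
ee_pos: [585.2, -1.6, 177.2]
orientation: [1.177, 1.229, -1.177]
ft_force: [-0.2, -2.0, -0.6]
width: 32.0
```

Emit:
apply_moves --increments '[{"gripper": 0, "delta_pos": [0, 0, -0.4], "dr": [0, 0, 0]}, {"gripper": 0, "delta_pos": [0, 0, -0.4], "dr": [0, 0, 0]}, {"gripper": 0, "delta_pos": [0, 0, -0.4], "dr": [0, 0, 0]}, {"gripper": 0, "delta_pos": [0, 0, -0.4], "dr": [0, 0, 0]}, {"gripper": 0, "delta_pos": [0, 0, -0.4], "dr": [0, 0, 0]}]'

```text
t: 12.38
ee_pos: [584.3, 18.7, 177.2]
orientation: [1.177, 1.23, -1.177]
ft_force: [1.1, -1.7, -2.6]
width: 32.2
```

Emit:
apply_moves --increments '[{"gripper": 0, "delta_pos": [0, 0, -0.4], "dr": [0, 0, 0]}, {"gripper": 0, "delta_pos": [0, 0, -0.4], "dr": [0, 0, 0]}, {"gripper": 0, "delta_pos": [0, 0, -0.4], "dr": [0, 0, 0]}, {"gripper": 0, "delta_pos": [0, 0, -0.4], "dr": [0, 0, 0]}, {"gripper": 0, "delta_pos": [0, 0, -0.4], "dr": [0, 0, 0]}]'

```text
t: 12.8
ee_pos: [583.4, 38.6, 177.2]
orientation: [1.177, 1.23, -1.177]
ft_force: [2.4, -0.5, -4.2]
width: 31.9
```

Emit:
apply_moves --increments '[{"gripper": 0, "delta_pos": [0, 0, -0.2], "dr": [0, 0, 0]}, {"gripper": 0, "delta_pos": [0, 0, -0.1], "dr": [0, 0, 0]}, {"gripper": 0, "delta_pos": [0, 0, -0.1], "dr": [0, 0, 0]}, {"gripper": 0, "delta_pos": [0, 0, -0.1], "dr": [0, 0, 0]}, {"gripper": 0, "delta_pos": [0, 0, -0.1], "dr": [0, 0, 0]}]'

```text
t: 13.22
ee_pos: [583.2, 44.1, 177.3]
orientation: [1.177, 1.229, -1.177]
ft_force: [1.9, -1.5, -3.4]
width: 31.7
```

Run:
```python
from h import *
go([582.9,54,177.2],.042)
b=grab('scene','s3'); c=grab('wrist','w3')
im=np.vstack([cv2.resize(x['img'][v0:v1,u0:u1,::-1],(700,290),interpolation=cv2.INTER_CUBIC) for x,(v0,v1,u0,u1) in((b,(150,230,290,430)),(c,(150,350,220,420)))])
cv2.imwrite('pics/c3.png',im)
```

```text
t 13.22 pos [583.2   44.07 177.28] F [ 1.94 -1.46 -3.4 ] w 31.7 q [ 0.06  0.43  1.76 -0.    0.95  0.01]
[[ 0.     0.999  0.044]
 [-0.     0.044 -0.999]
 [-1.     0.     0.   ]]
shift cm [ 0.008  0.014 -0.993]
dr [ 0.0018  0.0001 -0.0001]
dr [-3.1397e+00  2.0000e-04  1.0000e-04]
```

View pics/c3.png

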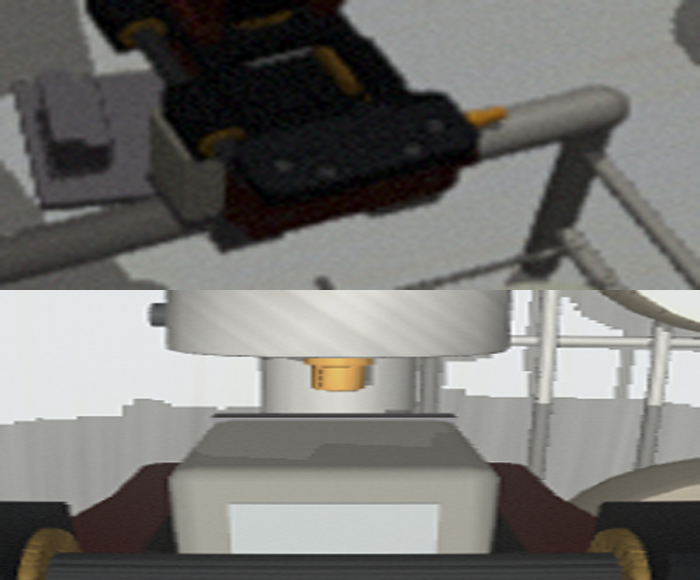

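The gap between pin tip and logger is still several mm (tip at (337,388), logger end at (337,415)). From here I'll approach slowly.

Emit:
apply_moves --increments '[{"gripper": 0, "delta_pos": [0.03, -0.02, -0.1], "dr": [0, 0, 0]}, {"gripper": 0, "delta_pos": [0, 0, -0.1], "dr": [0, 0, 0]}, {"gripper": 0, "delta_pos": [0, 0, -0.06], "dr": [0, 0, 0]}, {"gripper": 0, "delta_pos": [0, 0, -0.05], "dr": [0, 0, 0]}, {"gripper": 0, "delta_pos": [0, 0, -0.05], "dr": [0, 0, 0]}]'

```text
t: 13.73
ee_pos: [583.0, 47.7, 177.2]
orientation: [1.177, 1.229, -1.176]
ft_force: [3.2, -1.8, -1.0]
width: 32.0
```

Emit:
apply_moves --increments '[{"gripper": 0, "delta_pos": [0, 0, -0.05], "dr": [0, 0, 0]}, {"gripper": 0, "delta_pos": [0, 0, -0.05], "dr": [0, 0, 0]}, {"gripper": 0, "delta_pos": [0, 0, -0.05], "dr": [0, 0, 0]}, {"gripper": 0, "delta_pos": [0, 0, -0.05], "dr": [0, 0, 0]}, {"gripper": 0, "delta_pos": [0, 0, -0.05], "dr": [0, 0, 0]}]'

```text
t: 14.15
ee_pos: [582.9, 50.2, 177.2]
orientation: [1.177, 1.229, -1.176]
ft_force: [2.5, -2.3, -0.2]
width: 32.0
```

Emit:
apply_moves --increments '[{"gripper": 0, "delta_pos": [0, 0.03, -0.04], "dr": [0, 0, 0]}, {"gripper": 0, "delta_pos": [0, 0, -0.04], "dr": [0, 0, 0]}, {"gripper": 0, "delta_pos": [0, 0, -0.04], "dr": [0, 0, 0]}, {"gripper": 0, "delta_pos": [0, 0, -0.04], "dr": [0, 0, 0]}, {"gripper": 0, "delta_pos": [0, 0, -0.04], "dr": [0, 0, 0]}]'

```text
t: 14.57
ee_pos: [582.9, 52.2, 177.1]
orientation: [1.177, 1.229, -1.177]
ft_force: [1.9, -3.6, 3.1]
width: 31.7
```

Emit:
apply_moves --increments '[{"gripper": 0, "delta_pos": [-0.02, 0, -0.03], "dr": [0, 0, 0]}, {"gripper": 0, "delta_pos": [0, 0, -0.03], "dr": [0, 0, 0]}, {"gripper": 0, "delta_pos": [0, 0, -0.03], "dr": [0, 0, 0]}, {"gripper": 0, "delta_pos": [0, 0, -0.03], "dr": [0, 0, 0]}, {"gripper": 0, "delta_pos": [0, 0, -0.02], "dr": [0, 0, 0]}]'

```text
t: 14.98
ee_pos: [582.8, 53.5, 177.1]
orientation: [1.176, 1.23, -1.177]
ft_force: [1.2, -3.0, 1.3]
width: 31.8
```

Emit:
apply_moves --increments '[{"gripper": 0, "delta_pos": [0, 0, -0.03], "dr": [0, 0, 0]}, {"gripper": 0, "delta_pos": [0, 0, -0.03], "dr": [0, 0, 0]}, {"gripper": 0, "delta_pos": [0, 0, -0.03], "dr": [0, 0, 0]}, {"gripper": 0, "delta_pos": [0, 0, -0.03], "dr": [0, 0, 0]}, {"gripper": 0, "delta_pos": [0, 0, -0.02], "dr": [0, 0, 0]}]'

```text
t: 15.4
ee_pos: [582.8, 54.1, 177.1]
orientation: [1.175, 1.229, -1.177]
ft_force: [1.8, -7.9, 1.2]
width: 31.9
```

Contact: the drag was about 2–3 N, so the push on the pin is about 5 N. I'll add a little and hold.

Emit:
apply_moves --increments '[{"gripper": 0, "delta_pos": [0, 0, -0.01], "dr": [0, 0, 0]}, {"gripper": 0, "delta_pos": [0, 0, 0], "dr": [0, 0, 0]}, {"gripper": 0, "delta_pos": [0, 0, 0], "dr": [0, 0, 0]}, {"gripper": 0, "delta_pos": [0, 0, 0], "dr": [0, 0, 0]}, {"gripper": 0, "delta_pos": [0, 0, 0], "dr": [0, 0, 0]}]'

```text
t: 15.82
ee_pos: [582.8, 54.1, 177.2]
orientation: [1.175, 1.229, -1.177]
ft_force: [2.5, -7.2, 1.9]
width: 31.8
```

Emit:
apply_moves --increments '[{"gripper": 0, "delta_pos": [0, 0, -0.03], "dr": [0, 0, 0]}, {"gripper": 0, "delta_pos": [0, 0, 0], "dr": [0, 0, 0]}, {"gripper": 0, "delta_pos": [0, 0, 0], "dr": [0, 0, 0]}, {"gripper": 0, "delta_pos": [0, 0, 0], "dr": [0, 0, 0]}, {"gripper": 0, "delta_pos": [0, 0, 0], "dr": [0, 0, 0]}]'

```text
t: 16.23
ee_pos: [582.8, 54.3, 177.2]
orientation: [1.175, 1.228, -1.177]
ft_force: [2.5, -8.3, -0.0]
width: 31.8
```

Emit:
apply_moves --increments '[{"gripper": 0, "delta_pos": [0, 0, 0], "dr": [0, 0, 0]}, {"gripper": 0, "delta_pos": [0, 0, 0], "dr": [0, 0, 0]}, {"gripper": 0, "delta_pos": [0, 0, 0], "dr": [0, 0, 0]}, {"gripper": 0, "delta_pos": [0, 0, 0], "dr": [0, 0, 0]}, {"gripper": 0, "delta_pos": [0, 0, 0], "dr": [0, 0, 0]}]'

```text
t: 16.65
ee_pos: [582.8, 54.3, 177.2]
orientation: [1.175, 1.228, -1.177]
ft_force: [2.6, -7.6, 1.3]
width: 32.0
```

Emit:
apply_moves --increments '[{"gripper": 0, "delta_pos": [0, 0.04, 0], "dr": [0, 0, 0]}, {"gripper": 0, "delta_pos": [0, 0, 0], "dr": [0, 0, 0]}, {"gripper": 0, "delta_pos": [0, 0, 0], "dr": [0, 0, 0]}, {"gripper": 0, "delta_pos": [0, 0, 0], "dr": [0, 0, 0]}, {"gripper": 0, "delta_pos": [0, 0, 0], "dr": [0, 0, 0]}]'

```text
t: 17.07
ee_pos: [582.8, 54.3, 177.1]
orientation: [1.175, 1.229, -1.178]
ft_force: [0.3, -8.9, 2.5]
width: 32.0
```

Emit:
apply_moves --increments '[{"gripper": 25, "delta_pos": [0, 0, 0], "dr": [0, 0, 0]}, {"gripper": 45, "delta_pos": [0, 0, 0], "dr": [0, 0, 0]}, {"gripper": 70, "delta_pos": [0, 0, 0], "dr": [0, 0, 0]}, {"gripper": 70, "delta_pos": [0, 0, 0], "dr": [0, 0, 0]}, {"gripper": 70, "delta_pos": [0, 0, 0], "dr": [0, 0, 0]}]'

```text
t: 17.48
ee_pos: [582.7, 55.9, 176.9]
orientation: [1.177, 1.231, -1.177]
ft_force: [0.4, -0.2, -0.4]
width: 55.3
```

Emit:
apply_moves --increments '[{"gripper": 70, "delta_pos": [0, 0, 0], "dr": [0, 0, 0]}, {"gripper": 70, "delta_pos": [0, 0, 0], "dr": [0, 0, 0]}, {"gripper": 70, "delta_pos": [0, 0, 0], "dr": [0, 0, 0]}, {"gripper": 70, "delta_pos": [0, 0, 0], "dr": [0, 0, 0]}, {"gripper": 70, "delta_pos": [0, 0, 0], "dr": [0, 0, 0]}]'

```text
t: 17.9
ee_pos: [583.1, 55.5, 177.2]
orientation: [1.177, 1.23, -1.177]
ft_force: [-1.2, 0.6, -0.7]
width: 61.5
```

Released; I'll rise clear and look.

Emit:
apply_moves --increments '[{"gripper": 70, "delta_pos": [-1, 0, 0], "dr": [0, 0, 0]}, {"gripper": 70, "delta_pos": [-3, 0, 0], "dr": [0, 0, 0]}, {"gripper": 70, "delta_pos": [-4, 0, 0], "dr": [0, 0, 0]}, {"gripper": 70, "delta_pos": [-4, 0, 0], "dr": [0, 0, 0]}, {"gripper": 70, "delta_pos": [0, 0, 0], "dr": [0, 0, 0]}]'

```text
t: 18.32
ee_pos: [587.2, 55.8, 306.3]
orientation: [1.184, 1.22, -1.167]
ft_force: [1.5, -0.3, 0.2]
width: 61.2
```

Emit:
apply_moves --increments '[{"gripper": 70, "delta_pos": [0, -3.5, 0], "dr": [0, 0, 0]}, {"gripper": 70, "delta_pos": [0, -3.5, 0], "dr": [0, 0, 0]}, {"gripper": 70, "delta_pos": [0, -3.5, 0], "dr": [0, 0, 0]}, {"gripper": 70, "delta_pos": [0, -3.5, 0], "dr": [0, 0, 0]}, {"gripper": 70, "delta_pos": [0, -3.5, 0], "dr": [0, 0, 0]}]'

```text
t: 18.73
ee_pos: [406.7, 47.6, 297.5]
orientation: [1.177, 1.229, -1.176]
ft_force: [-0.0, 0.0, 1.1]
width: 61.8
```

Run:
```python
from h import *
go()
b=grab('scene','s4'); c=grab('top','t4')
im=np.vstack([cv2.resize(x['img'][v0:v1,u0:u1,::-1],(700,290),interpolation=cv2.INTER_CUBIC) for x,(v0,v1,u0,u1) in((b,(150,230,290,430)),(c,(215,295,190,330)))])
cv2.imwrite('pics/c4.png',im)
for n,w in(('scene',world(b)),('top',world(c))):
    q=w[(w[...,2]>209)&(w[...,2]<225)&(abs(w[...,0]-583)<30)&(abs(w[...,1]-54)<45)]
    if len(q)>30: print(n,len(q),np.median(q,0).round(1),cv2.minAreaRect(q[:,:2].astype(np.float32)))
```

```text
t 18.73 pos [406.68  47.64 297.49] F [-0.02  0.02  1.12] w 61.8 q [0.09 0.01 2.   0.   1.13 0.04]
[[ 0.001  0.999  0.044]
 [ 0.     0.044 -0.999]
 [-1.     0.001 -0.   ]]
scene 593 [585.   54.1 218. ] ((581.8339233398438, 55.0600700378418), (33.65966796875, 49.671539306640625), 0.9687183499336243)
top 1199 [582.2  52.7 217.5] ((583.1651000976562, 52.606109619140625), (32.671871185302734, 49.46497344970703), 1.414500117301941)
```

View pics/c4.png

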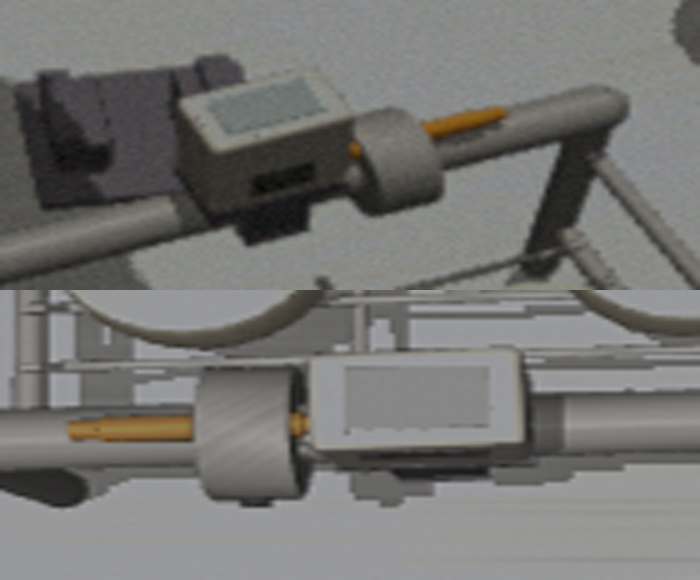

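The logger sits upright and home on the rail with its end on the pin at (355,150) in the upper view. Its top is at z ≈ 217.5, against 217 expected. I'll hand the job in.

```bash
python3 -c "
from h import *
print(ctrl.close_job())"
```

```text
the job is handed in; nothing more can be done
None
```

I clipped the climate logger onto the rail about midway between the collars, slid it to the wide collar's pin, held it there, let go and handed the job in at about 19 s. No verdict came back.

- **Snapping on:** The highest push I read was about 11 N, less than the 12–19 N you gave. Readings come only at the end of each move, so I probably missed the peak. After that the clip pulled down, and the push rose again to 6 N when the underside met the tube. I corrected a sideways offset of about 2.5 mm at first contact.
- **Holding on the pin:** Drag while sliding was about 2–3.5 N, and I read 7–9 N in total against the pin. That puts the pin push at about 5–6 N for roughly 1.7 s. This is an estimate, because the exact drag while holding still is not known.
- **After release:** The last pictures show the logger upright with its end on the pin. Its top is at z ≈ 217.5 mm, against 217 expected, and it is lined up with the rail to within about 0.03 rad.
- **Disagreement and limits:** The two cameras differ by about 2.5 mm on where the logger sits along the rail (y = 52.6 and 55.1 mm). Contact with the pin after release was judged by eye and was not measured as a force. I did not re-measure the cheeses, but no unexpected contact showed up in the force readings.

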